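Hang the ear defenders on the bench rail

TASK

Tidy the pump bench: take the ear defenders standing on the bench and hang them over the free part of the rail beside the pair already there, squarely, with one ear cup on each side of the rail and the head pad resting on it. Set them down on the rail rather than dropping them, and leave the other pair and the can, wrench and bearing ring undisturbed.

Things in the scene. Friction and masses are not known exactly. Their poses are not given: they have to be found in the camera images.
- muffs: Rigid ear defenders to hang, 0.25 kg, standing on their cups on the bench: an upside-down U, 150 mm wide (x, cup to cup), 62 deep (y), 149 tall (z). Two grey cups 74 mm tall with black cushions, 80 mm clear between them; steel strap arch; on top a black head pad 70 (x) x 30 (y) x 24 mm thick, z 125 to 149, grippable across its 30 mm. Origin midway between the cups, at their undersides.
- muffs_saddle (a point): Centre of the flat underside of those ear defenders' head pad, which is to rest on the rail; 125 mm above their origin, 24 mm below the pad's top. Axes as the body.
- rack: Fixed rack: round steel rail 16 mm thick, 400 mm long along its y axis, rail axis 137 mm and top 145 mm above the bench, on two blue posts 16 mm square (centres at y = -195 and 195 mm, 147 mm high, feet 120 x 50 x 6 mm); open below the rail. Origin on the bench midway between posts, z up. A pair hangs on the -y half; the +y half is free.
- rail_mid (a point): Middle of the rail, on its axis, 137 mm above the bench. Axes as the rack: y along the rail.
- hung_muffs: A second, identical pair already hanging loose over the rail on the rack's -y half, cups 20 mm above the bench, pad top 169 mm high; leave it as it hangs. Same frame as muffs.
- hung_muffs_saddle (a point): Centre of the underside of the hanging pair's head pad, resting on the rail.
- can: Green spray can, 64 mm in diameter, 150 mm tall, standing on the bench beyond the work; origin at the centre of its base. Leave alone.
- wrench: Steel wrench, 200 mm long along its x axis, lying flat on the bench beyond the work. Leave alone.
- bearing: Steel bearing ring, 90 mm outside diameter, 52 mm bore, 22 mm thick, lying flat on the bench beyond the work; origin at the centre of its underside. Leave alone.

How it is judged (in metres and radians):
At the end, for the whole second after the job is handed in: Both pairs hang at rest on the rail, pad underside centre within 35 mm of the rail's line and 130-160 mm high, bearing on it (over 0.5 N), tilt and yaw to the rail under 0.40 rad; pad centre along rack y: new pair -20 to 160 mm, old pair -170 to 0 mm (x of muffs_saddle in the frame of rack between -0.035 and 0.035 m and y of muffs_saddle in the frame of rack between -0.02 and 0.16 m and z of muffs_saddle in the frame of rack between 0.13 and 0.16 m and angle between each of muffs, hung_muffs's own z axis and vertical below 0.4 rad and angle between the y axis of each of muffs, hung_muffs and the y axis of rack, either way round below 0.4 rad and contact force between each of muffs, hung_muffs and rack above 0.5 N and linear speed of each of muffs, hung_muffs below 0.04 m/s and angular speed of each of muffs, hung_muffs below 0.4 rad/s and x of hung_muffs_saddle in the frame of rack between -0.035 and 0.035 m and y of hung_muffs_saddle in the frame of rack between -0.17 and 0 m and z of hung_muffs_saddle in the frame of rack between 0.13 and 0.16 m); the robot touches nothing.
It fails at once if the ear defenders are dropped or thrown (moving faster than 0.6 m/s, a fall of about 20 mm, with the robot not touching them) (linear speed of muffs above 0.6 m/s and contact force between each of the arm, the fingers and muffs below 0.05 N).
It fails at once if the pair already hanging is shifted by more than 30 mm (distance of hung_muffs_saddle from where it was at the start of the episode above 0.03 m).
It fails at once if the can, wrench or bearing ring is shifted by more than 30 mm, or the can tipped over (distance of any of can, wrench, bearing from where it was at the start of the episode above 0.03 m or angle between can's own z axis and vertical above 0.5 rad).
It also fails if it takes over 48 s, if anything falls off the work surface, if the arm or the gripper's body presses on something with over 40 N, if the wrist force passes 120 N, or if a joint passes its speed limit or range.

ROBOT

A 6-joint arm with a two-finger parallel gripper is mounted at the origin on the work surface. World frame = base frame: x ahead of the robot, y to its left, z up, the work surface at z = 0. Lengths are in m, angles in degrees, forces in N, time in s.
With the tool pointing down it reaches from about 0.4 to 0.825 m from the base axis. Payload 7 kg.
Tool frame: the origin (TCP) lies at the centre of the arm's flange, where the gripper is bolted on; the fingertips stand 178 mm ahead of it and the grasp point (between the pads) lies 159 mm ahead of it; z points along the fingers, y is the line along which they close (so a half turn about z gives the same grasp; the last joint's range is limited). The gripper opens to 88 mm and grips with 3 to 60 N. Pads are 19 mm wide; open, the fingers measure 130 mm over their backs; the gripper's body (78 mm by 193 mm) begins 47 mm behind the grasp point.
Start: joints at [84.803, 20.546, 0.682, 0, -70.136, -16.507], TCP at [0.25, 0.627, 0.405] pointing down, gripper open.
Joint ranges: [-176.03, 176.03], [-82.01, 121.73], [-58.28, 71.71], [-173.87, 95.51], [-174.79, -0.11], [-173.66, 173.66]. Speed limits (degrees/s): [136.94, 136.94, 172.46, 180, 180, 180].

INTERFACE

Orientations are given as [roll, pitch, yaw] about the fixed x, y, z axes, in that order (R = Rz(yaw) Ry(pitch) Rx(roll)).
In Python, from plant import telemetry, snapshot, workorder, nets gives the robot as it stands.
- The arm moves only by the shell command python3 -m creep 'ROWS'. ROWS is JSON, a list that holds one entry, the list of rows, each a list of 5 numbers: the shift along the tool's x, y, z normalised to -1 to 1, where 1 is 0.2 m, then the turn about the tool's z normalised to -1 to 1, where 1 is pi/2 rad, then the opening, from 0 (shut) to 1 (fully open). In form: [[[x, y, z, spin, hand], ...]]. A call has 1 to 8 rows; each row shifts and turns the commanded pose from where the row before left it, along the tool's axes as they then stand; what a row does not reach is not made up. A row lasts 1/12 s, in which the tool goes at most 41.7 mm and 7.16 degrees, less where a joint would pass 70% of its speed; a pose out of reach is approached as far as the arm can. A call with a number of a shift or a turn outside -1 to 1 is refused whole. A call with a gripper value outside its range is refused whole. The fingers move at their own pace and stop on an object; the grip force is fixed at half the most. Time passes only in rows, so rows that do not move let the fingers close. It gives the time, the measured TCP pose, the force, the opening and the grip force at its end, in the units of the state.
- telemetry.get_obs(): the state, without advancing time (a new reading comes with each control period).
- snapshot(name): name is "side" or "top"; returns a dict with "frame" (400x640x3 uint8, red, green, blue), "fx", "fy", "cx", "cy" (pixels), "k1" (the pictures are not rectified: a ray, as slopes to the right and down, at radius r is drawn at 1 + k1 r^2 times it, then the intrinsics apply), "rvec" (rotation vector, rad) and "tvec" (3), from world to camera coordinates, as OpenCV has them. Camera axes: x right, y down, z forward; pixel columns grow to the right and rows downward; lengths in m; the calibration is good to about 2 mm. A picture is of the moment at which its call begins. There is no depth.
- workorder.close_job(): hands the job in; it is judged then, once.
Trained networks look in a picture, given as the dict that the camera call returned (one of the last four; its "shot" number tells which), for a name from the list of things; names that differ only in an ending like _2 or _b are one class to them, and where a whole thing is asked for, a point or a joint stands for the part that bears it (a point fixed in the world has none). Each returns a list of dicts, best first, with "confidence" (0 to 1); they miss things now and then, are a little off and sometimes report something else, mostly with a low value. They report only what shows in the picture. A call takes as long as a camera call.
- nets.find_in(picture, query): "uv" ([column, row] in pixels, amid what is visible of it).
- nets.masks_of(picture, query): "region" (400x640 bool, what is visible of it) and "uv" ([column, row] in pixels, amid what is visible of it).
- nets.landmark_of(picture, query): "uv" ([column, row] in pixels: a listed point, or the origin of a listed thing).
The state is a dict: "clock": time; "joint_pos": joint angles; "qvel": joint speeds; "tau": joint torques, N m; "tool_pos": TCP position; "orientation": TCP orientation; "force": force on the tool from outside, world axes, zero at the start; "moment": the same for the moment, N m; "opening": finger opening in m; "gripper_force": force on a finger pad.
Only numpy, scipy, OpenCV 4.12 (cv2) and the standard library are available. Lean on these libraries where they do the work, as an engineer would, in place of code of your own. Each camera call takes 0.05 s, during which the arm holds its last target. There are 200 camera calls.

## Working session

There is one attempt and no reset: what is moved stays moved. The work goes in short steps, Python scripts to look and compute and a shell command to move; the robot and the scene stay as the last step left them, time stands still between calls to the robot, and variables do not carry over. Pictures are saved under pics/ and viewed, at most 10 in all, crops included, and the job is handed in when it is done.

```bash
mkdir -p pics
cat > h.py <<'E'
import numpy as np, cv2
from plant import telemetry, snapshot, workorder, nets
def save(p,n): cv2.imwrite('pics/'+n,cv2.cvtColor(p['frame'],cv2.COLOR_RGB2BGR))
def cam(p):
    K=np.array([[p['fx'],0,p['cx']],[0,p['fy'],p['cy']],[0,0,1.]])
    return K,np.array([p['k1'],0,0,0,0.]),cv2.Rodrigues(np.array(p['rvec'],float))[0],np.array(p['tvec'],float).ravel()
def ray(p,uv):
    K,d,R,t=cam(p)
    q=cv2.undistortPoints(np.array([[uv]],float),K,d)[0,0]
    v=R.T@np.array([q[0],q[1],1]); return -R.T@t, v/np.linalg.norm(v)
def tri(ps,uvs):
    A=np.zeros((3,3));b=np.zeros(3);rs=[ray(p,u) for p,u in zip(ps,uvs)]
    for o,v in rs:
        M=np.eye(3)-np.outer(v,v);A+=M;b+=M@o
    X=np.linalg.solve(A,b); return X,[np.linalg.norm(np.cross(X-o,v)) for o,v in rs]
def atz(p,uv,z):
    o,v=ray(p,uv); return o+v*(z-o[2])/v[2]
def proj(p,X):
    K,d,R,t=cam(p); return cv2.projectPoints(np.array(X,float).reshape(-1,1,3),np.array(p['rvec'],float),t,K,d)[0].reshape(-1,2)
E
cat > m.py <<'E'
from h import *
import sys
ps=[snapshot('side'),snapshot('top')]
for p,n in zip(ps,['side','top']): save(p,n+sys.argv[1]+'.png')
print(telemetry.get_obs()['clock'])
for n in ['muffs','muffs_saddle','rail_mid','rack','hung_muffs_saddle','hung_muffs','can','bearing','wrench']:
    L=[nets.landmark_of(p,n) for p in ps]
    print(n,[[(np.round(x['uv'],1).tolist(),round(x['confidence'],2)) for x in l[:3]] for l in L])
    if all(L):
        X,e=tri(ps,[l[0]['uv'] for l in L]);print('   ',X.round(4),np.round(e,4))
for p in ps: print('cam',ray(p,(320,200)))
o=telemetry.get_obs();print({k:np.round(v,3).tolist() for k,v in o.items()})
E
python3 m.py 0; cd pics; python3 -c "
import cv2,numpy as np"
```

```text
0.1
muffs [[], [([385.8, 225.5], 0.79)]]
muffs_saddle [[([290.9, 291.7], 0.65)], [([396.4, 222.6], 0.82)]]
    [ 0.5689 -0.2991  0.1323] [0.0014 0.0014]
rail_mid [[([250.3, 126.5], 0.81)], [([212.7, 228.1], 0.71)]]
    [0.5445 0.1434 0.1337] [0.0001 0.0001]
rack [[], [([220.8, 227.0], 0.79)]]
hung_muffs_saddle [[([257.2, 159.7], 0.79)], [([258.9, 227.4], 0.97)]]
    [0.5487 0.0321 0.1299] [0.0007 0.0007]
hung_muffs [[], [([266.8, 225.3], 0.89)]]
can [[([329.5, 157.7], 0.84)], [([224.3, 154.6], 0.89)]]
    [ 0.7436  0.1508 -0.0067] [0.0036 0.0036]
bearing [[], [([365.3, 145.8], 0.72)]]
wrench [[([358.9, 204.1], 0.85)], [([292.8, 145.6], 0.65), ([224.8, 156.1], 0.39)]]
    [ 0.7703 -0.0366  0.0115] [0.0032 0.0032]
cam (array([ 0.53275651, -0.65109454,  0.75982005]), array([ 0.14802609,  0.64552516, -0.74925666]))
cam (array([ 0.53098578, -0.10613892,  1.31583737]), array([ 0.07478329, -0.00624459, -0.99718026]))
{'clock': 1.0, 'joint_pos': [84.803, 20.543, 0.683, -0.002, -70.136, -16.506], 'qvel': [0.026, -0.074, -0.039, -0.033, 0.009, -0.088], 'tau': [-0.003, -58.238, 29.331, 7.003, 0.012, -0.0], 'tool_pos': [0.25, 0.627, 0.405], 'orientation': [-179.997, 0.003, -21.703], 'force': [0.115, -0.648, -0.463], 'moment': [-0.031, 0.079, -0.001], 'gripper_force': 0.0, 'opening': 0.088}
```

View pics/top0.png

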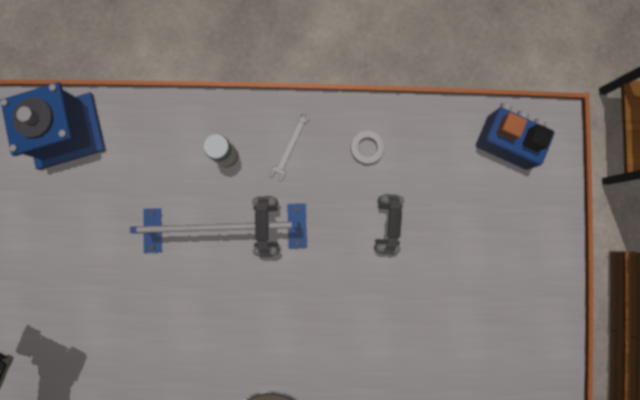

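View pics/side0.png

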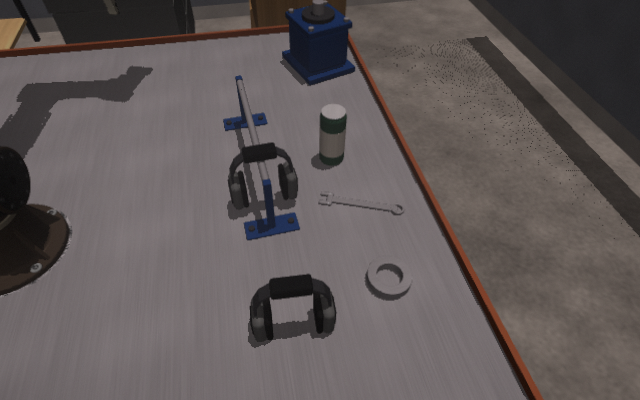

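The top view shows the standing muffs' pad at about (394,222). The rail runs from (135,229) to (300,226), with the hung pair at (262,226). The side view agrees: standing pair at (292,305), hung pair at (262,175). Next I fit the yaw from the masks.

```bash
cat > fit.py <<'E'
from h import *
from scipy.optimize import minimize
def box(a,b): return [[x,y,z] for x in(a[0],b[0]) for y in(a[1],b[1]) for z in(a[2],b[2])]
BOX=[box((-.035,-.015,.125),(.035,.015,.149)),box((-.075,-.031,.01),(-.04,.031,.065)),box((.04,-.031,.01),(.075,.031,.065)),
 box((-.065,-.010,.06),(-.05,.010,.11)),box((.05,-.010,.06),(.065,.010,.11)),box((-.06,-.01,.105),(-.035,.01,.137)),box((.035,-.01,.105),(.06,.01,.137))]
def render(p,q,boxes=BOX):
    c,s=np.cos(q[3]),np.sin(q[3]);R=np.array([[c,-s,0],[s,c,0],[0,0,1]])
    im=np.zeros((400*4,640*4),np.uint8)
    for B in boxes:
        h=cv2.convexHull((proj(p,np.array(B)@R.T+q[:3])*4+1.5).astype(np.float32)).astype(np.int32)
        cv2.fillConvexPoly(im,h,255)
    return cv2.resize(im,(640,400),interpolation=cv2.INTER_AREA)/255.
def fit(ps,ms,q0):
    f=lambda q:sum(np.abs(render(p,q)-m).sum() for p,m in zip(ps,ms))
    S=np.array([.01,.01,.01,.1]);r=None
    for z in range(3):
        x=np.array(q0) if r is None else q0+r.x*S
        q0=x;r=minimize(lambda u:f(q0+u*S),np.zeros(4),method='Nelder-Mead',options=dict(initial_simplex=np.vstack([np.zeros(4),np.eye(4)])))
    return q0+r.x*S,r.fun,sum(m.sum() for m in ms)
E
cat > go.py <<'E'
from fit import *
ps=[snapshot('side'),snapshot('top')]
out=[p['frame'].copy() for p in ps]
for n,xyz in [('muffs',(.569,-.299,.0)),('hung_muffs',(.5487,.032,.02))]:
    ms=[]
    for p in ps:
        L=nets.masks_of(p,n)
        e=proj(p,np.array([xyz])+[0,0,.08])[0]
        L=sorted(L,key=lambda l:np.linalg.norm(l['uv']-e)); print(n,[(np.round(l['uv']),l['confidence']) for l in L])
        ms.append(L[0]['region'])
    q,f,a=fit(ps,ms,np.array([*xyz,0.])); print(n,q.round(4),np.degrees(q[3]).round(1),f,a)
    for i,p in enumerate(ps):
        for m,c in((render(p,q)>.5,(255,0,0)),(ms[i],(0,255,0))):
            C,_=cv2.findContours(m.astype(np.uint8),0,1);cv2.drawContours(out[i],C,-1,c,1)
t=out[1][180:270,120:420];s=out[0][60:350,200:400]
# rail line from top: mask of rack
M=nets.masks_of(ps[1],'rack')[0]['region']
import numpy as np
v,u=np.nonzero(M)
for a,b in((160,240),(145,160),(240,256)):
    cs=[];
    for c in range(a,b):
        r=v[u==c]
        r=r[(r>218)&(r<240)] 
        if len(r) and len(r)<10: cs.append((c,r.mean()))
    if len(cs)>5:
        k=np.polyfit(*np.array(cs).T,1)
        print('rail',len(cs),[atz(ps[1],(c,np.polyval(k,c)),.142).round(4) for c in(cs[0][0],cs[-1][0])])
cv2.imwrite('pics/t1.png',cv2.cvtColor(cv2.resize(t,None,fx=2.6,fy=2.6),4));cv2.imwrite('pics/s1.png',cv2.cvtColor(cv2.resize(s,None,fx=2,fy=2),4))
E
python3 go.py
```

```text
muffs [(array([290., 299.]), 0.71)]
muffs [(array([393., 223.]), 0.69)]
muffs [ 0.5686 -0.2921 -0.0027 -0.0728] -4.2 486.9607843137255 4046
hung_muffs [(array([257., 161.]), 0.64)]
hung_muffs [(array([263., 222.]), 0.86)]
hung_muffs [0.5532 0.0222 0.0226 0.0406] 2.3 554.9490196078431 3100
rail 77 [array([0.5399, 0.2624, 0.142 ]), array([0.5513, 0.0785, 0.142 ])]
rail 16 [array([0.5498, 0.0761, 0.142 ]), array([0.5541, 0.0402, 0.142 ])]
```

View pics/t1.png

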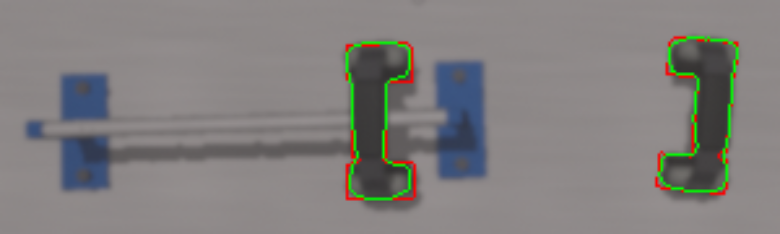

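View pics/s1.png

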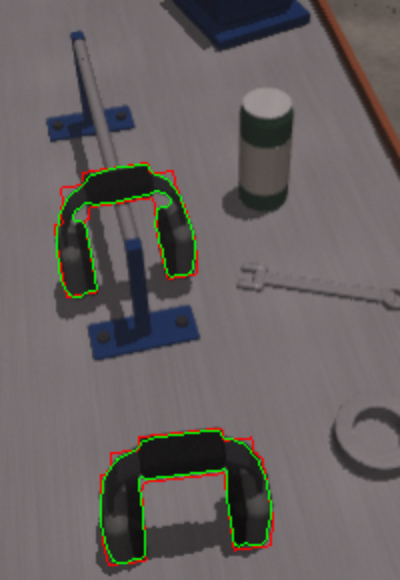

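Both fits match the pictures. The standing muffs are at (0.569, -0.292) with yaw about -4°, and the rail's yaw is about +3.5°. I'll turn the tool about 17.5° and travel over.

```bash
python3 -m creep '[[[0,0,0,-0.065,1],[0,0,0,-0.065,1],[0,0,0,-0.065,1],[0.05,0.05,0,0,1],[0.1,0.12,0,0,1],[0.1,0.17,0,0,1],[0.1,0.17,0,0,1],[0.1,0.17,0,0,1]]]'
python3 -m creep '[[[0.1,0.17,0,0,1],[0.1,0.17,0,0,1],[0.1,0.17,0,0,1],[0.1,0.17,0,0,1],[0.1,0.17,0,0,1],[0.1,0.17,0,0,1],[0.1,0.17,0,0,1],[0.1,0.17,0,0,1]]]'
```

```text
clock: 2.02
tool_pos: [0.3302, 0.483, 0.4045]
orientation: [180.0, 0.0, -4.2]
force: [1.2, 0.2, 0.3]
opening: 0.0878
gripper_force: 0.0
clock: 2.68
tool_pos: [0.4697, 0.1997, 0.4051]
orientation: [-180.0, -0.0, -4.3]
force: [1.3, 0.9, 0.5]
opening: 0.0879
gripper_force: 0.0
```

```bash
python3 -m creep '[[[0.05,0.18,0,0,1],[0.05,0.18,0,0,1],[0.05,0.18,0,0,1],[0.05,0.18,0,0,1],[0.05,0.18,0,0,1],[0.05,0.18,0,0,1],[0.05,0.18,0,0,1],[0.05,0.18,0,0,1]]]'
python3 -m creep '[[[0.05,0.18,0,0,1],[0.05,0.18,0,0,1],[0.05,0.18,0,0,1],[0.05,0.18,0,0,1],[0.05,0.15,0,0,1],[0.03,0.12,0,0,1],[0,0,0,0,1],[0,0,0,0,1]]]'
python3 - <<'E'
from h import *
o=telemetry.get_obs();print(o['tool_pos'],o['orientation'],o['clock'])
p=snapshot('side');save(p,'s2.png')
E
```

```text
clock: 3.35
tool_pos: [0.5279, -0.0932, 0.4051]
orientation: [-180.0, -0.0, -4.3]
force: [1.2, 0.9, -0.0]
opening: 0.0878
gripper_force: 0.0
clock: 4.02
tool_pos: [0.5693, -0.2941, 0.404]
orientation: [-180.0, 0.1, -4.4]
force: [-0.2, 0.3, 0.6]
opening: 0.0876
gripper_force: 0.0
[ 0.56934366 -0.29413904  0.40397006] [-1.79991057e+02  5.97016816e-02 -4.39232917e+00] 4.0167
```

View pics/s2.png

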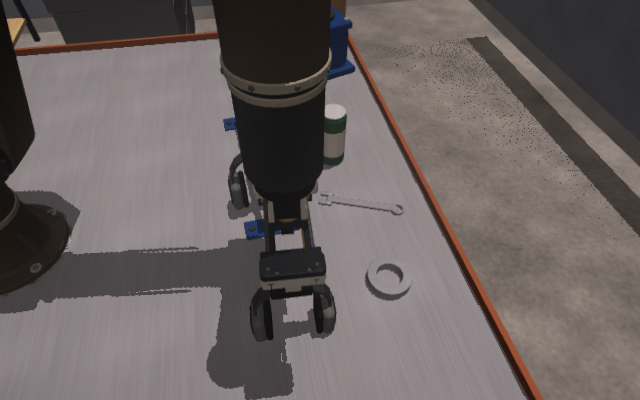

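The view from -y shows the fingers straddling the pad in y, over the muffs at about (293,270). Now I descend and close.

```bash
python3 -m creep '[[[0,0,0.1,0,1],[0,0,0.1,0,1],[0,0,0.1,0,1],[0,0,0.07,0,1],[0,0,0.05,0,1],[0,0,0.03,0,1],[0,0,0.025,0,1],[0,0,0,0,1]]]'
python3 -m creep '[[[0,0,0,0,0],[0,0,0,0,0],[0,0,0,0,0],[0,0,0,0,0],[0,0,0,0,0],[0,0,0,0,0],[0,0,0,0,0],[0,0,0,0,0]]]'
python3 -m creep '[[[0,0,0,0,0],[0,0,0,0,0],[0,0,0,0,0],[0,0,0,0,0],[0,0,0,0,0],[0,0,0,0,0]]]'
```

```text
clock: 4.73
tool_pos: [0.5698, -0.292, 0.3094]
orientation: [-180.0, 0.0, -4.1]
force: [-0.0, -0.1, 0.0]
opening: 0.0879
gripper_force: 0.0
clock: 5.4
tool_pos: [0.5699, -0.2925, 0.3097]
orientation: [180.0, 0.0, -4.2]
force: [-0.1, -0.3, -0.5]
opening: 0.04
gripper_force: 0.0
clock: 5.9
tool_pos: [0.5698, -0.2925, 0.3096]
orientation: [-180.0, 0.0, -4.2]
force: [-0.1, 0.4, -0.3]
opening: 0.0297
gripper_force: 29.9
```

```bash
python3 -m creep '[[[0,0,-0.02,0,0],[0,0,-0.05,0,0],[0,0,-0.1,0,0],[0,0,-0.15,0,0],[0,0,-0.15,0,0],[0,0,-0.15,0,0],[0,0,-0.15,0,0],[0,0,-0.15,0,0]]]'
python3 -m creep '[[[0,0,-0.1,-0.02,0],[0,0,-0.05,-0.04,0],[0,0,0,-0.02,0],[0,0,0,0,0],[0,0,0,0,0]]]'
python3 - <<'E'
from h import *
p=snapshot('side');save(p,'s3.png');print(nets.landmark_of(p,'muffs_saddle'))
E
```

```text
clock: 6.57
tool_pos: [0.5693, -0.2924, 0.4961]
orientation: [180.0, -0.0, -4.2]
force: [0.1, 0.1, -2.7]
opening: 0.0299
gripper_force: 30.0
clock: 6.98
tool_pos: [0.5695, -0.2924, 0.5239]
orientation: [-180.0, 0.0, 3.0]
force: [0.2, -0.2, -2.9]
opening: 0.0293
gripper_force: 29.9
[]
```

View pics/s3.png

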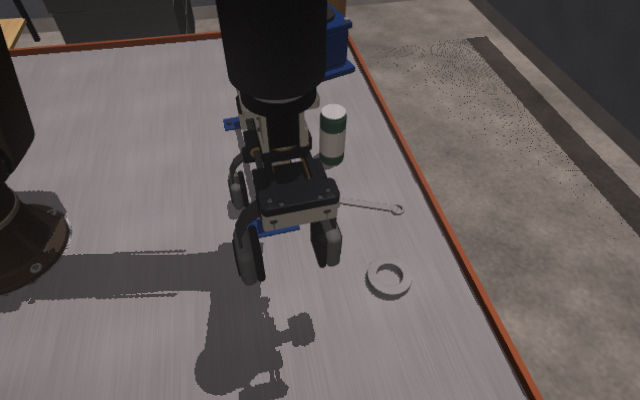

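The pair is held level and square. I carry it along +y, above the hung pair.

```bash
python3 -m creep '[[[0,-0.04,0,0,0],[0,-0.08,0,0,0],[0,-0.12,0,0,0],[0,-0.15,0,0,0],[0,-0.15,0,0,0],[0,-0.15,0,0,0],[0,-0.15,0,0,0],[0,-0.15,0,0,0]]]'
python3 -m creep '[[[0,-0.15,0,0,0],[0,-0.15,0,0,0],[0,-0.15,0,0,0],[0,-0.15,0,0,0],[0,-0.15,0,0,0],[0,-0.15,0,0,0],[0,-0.15,0,0,0],[0,-0.15,0,0,0]]]'
python3 -m creep '[[[0,-0.13,0,0,0],[0,-0.1,0,0,0],[0,-0.06,0,0,0],[0,-0.025,0,0,0],[0,0,0,0,0],[0,0,0,0,0],[0,0,0,0,0]]]'
python3 - <<'E'
from fit import *
ps=[snapshot('side'),snapshot('top')]
o=telemetry.get_obs();print(o['tool_pos'],o['orientation'])
for p,n in zip(ps,('s4','t4')):
    save(p,n+'.png')
    for k in('muffs_saddle','rail_mid','hung_muffs_saddle'): print(n,k,[(np.round(x['uv'],1),round(x['confidence'],2)) for x in nets.landmark_of(p,k)[:2]])
E
```

```text
clock: 7.75
tool_pos: [0.5588, -0.0931, 0.5234]
orientation: [-180.0, 0.0, 3.0]
force: [0.9, 0.8, -2.3]
opening: 0.0296
gripper_force: 29.9
clock: 8.42
tool_pos: [0.5458, 0.1466, 0.5236]
orientation: [180.0, 0.0, 3.0]
force: [0.4, -0.1, -1.6]
opening: 0.0297
gripper_force: 29.9
clock: 9.0
tool_pos: [0.5433, 0.2068, 0.5238]
orientation: [180.0, 0.0, 3.0]
force: [0.2, 0.0, -3.0]
opening: 0.0297
gripper_force: 30.0
[0.54330924 0.20678545 0.52387836] [-1.79997446e+02 -1.35460215e-02  2.97432496e+00]
s4 muffs_saddle [(array([234.4,  27.8]), 0.66)]
s4 rail_mid [(array([252. , 125.9]), 0.96), (array([390.6, 278.6]), 0.27)]
s4 hung_muffs_saddle [(array([261.1, 157.3]), 0.74)]
t4 muffs_saddle []
t4 rail_mid [(array([213.4, 225.5]), 0.64)]
t4 hung_muffs_saddle [(array([260.6, 226.6]), 0.57)]
```

View pics/s4.png

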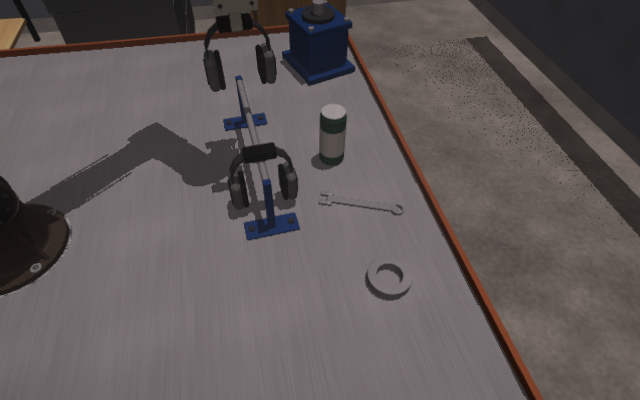

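The muffs straddle the rail line, with their cups at (213,70) and (265,62) in the side view. I'll lower them to just above contact.

```bash
python3 -m creep '[[[0.005,0,0.04,0,0],[0,0,0.08,0,0],[0,0,0.12,0,0],[0,0,0.13,0,0],[0,0,0.13,0,0],[0,0,0.12,0,0],[0,0,0.1,0,0],[0,0,0.08,0,0]]]'
python3 -m creep '[[[0,0,0.06,0,0],[0,0,0.04,0,0],[0,0,0.02,0,0],[0,0,0.01,0,0],[0,0,0,0,0],[0,0,0,0,0]]]'
python3 -m creep '[[[0,0,0.01,0,0],[0,0,0.01,0,0],[0,0,0,0,0],[0,0,0,0,0]]]'
```

```text
clock: 10.07
tool_pos: [0.5437, 0.2075, 0.3611]
orientation: [179.9, 0.1, 3.0]
force: [-0.9, 0.0, -2.5]
opening: 0.0297
gripper_force: 30.0
clock: 10.57
tool_pos: [0.5445, 0.208, 0.3383]
orientation: [-180.0, -0.1, 3.1]
force: [-0.8, -0.0, -1.6]
opening: 0.0296
gripper_force: 30.0
clock: 10.9
tool_pos: [0.5442, 0.2078, 0.3337]
orientation: [-180.0, -0.0, 3.0]
force: [0.2, -0.1, -2.7]
opening: 0.0297
gripper_force: 30.0
```

```bash
python3 -m creep '[[[0,0,0.01,0,0],[0,0,0,0,0],[0,0,0,0,0]]]'
python3 -m creep '[[[0,0,0.008,0,0],[0,0,0,0,0],[0,0,0,0,0]]]'
python3 -m creep '[[[0,0,0.005,0,0],[0,0,0,0,0],[0,0,0,0,0]]]'
```

```text
clock: 11.15
tool_pos: [0.5442, 0.2078, 0.3315]
orientation: [180.0, 0.0, 3.0]
force: [0.2, 0.1, -1.4]
opening: 0.0302
gripper_force: 30.0
clock: 11.4
tool_pos: [0.5442, 0.2078, 0.3299]
orientation: [180.0, 0.0, 3.0]
force: [-0.2, 0.0, -3.2]
opening: 0.0295
gripper_force: 30.0
clock: 11.65
tool_pos: [0.5443, 0.2079, 0.3295]
orientation: [-180.0, -0.0, 3.1]
force: [-0.7, -1.4, 2.8]
opening: 0.0298
gripper_force: 30.0
```

Contact: the force rose by about 5.5 N. Before releasing, I check the picture.

Run:
```python
from h import *
p=snapshot('side');o=p['frame'][0:240,150:390]
cv2.imwrite('pics/s5.png',cv2.cvtColor(cv2.resize(o,None,fx=2.4,fy=2.4),4))
print(telemetry.get_obs()['force'])
```

```text
[-2.42400121 -0.40526814  2.82410208]
```

View pics/s5.png

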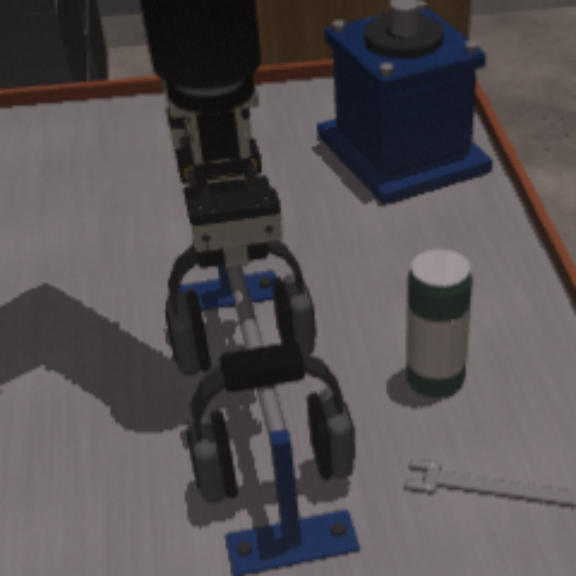

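The crop shows the cups on both sides of the rail, at (188,335) and (295,315), and the pad resting on it. I release gently.

```bash
python3 -m creep '[[[0,0,0,0,0.4],[0,0,0,0,0.5],[0,0,0,0,0.6],[0,0,0,0,0.7],[0,0,0,0,0.7],[0,0,0,0,0.7],[0,0,0,0,0.7],[0,0,0,0,0.7]]]'
python3 -m creep '[[[0,0,-0.02,0,0.7],[0,0,-0.05,0,0.7],[0,0,-0.1,0,0.7],[0,0,-0.15,0,0.7],[0,0,-0.15,0,0.7],[0,0,-0.15,0,0.7],[0,0,-0.1,0,0.7],[0,0,0,0,0.7]]]'
python3 -m creep '[[[0,0,0,0,0.7],[0,0,0,0,0.7],[0,0,0,0,0.7],[0,0,0,0,0.7],[0,0,0,0,0.7],[0,0,0,0,0.7],[0,0,0,0,0.7],[0,0,0,0,0.7]]]'
python3 - <<'E'
from fit import *
p=snapshot('side');save(p,'s6.png')
for k in('muffs_saddle','rail_mid','hung_muffs_saddle'): print(k,[(np.round(x['uv'],1),round(x['confidence'],2)) for x in nets.landmark_of(p,k)[:2]])
print(proj(p,[[.5433,.208,.145],[.5532,.0222,.145]]))
E
```

```text
clock: 12.37
tool_pos: [0.5442, 0.2079, 0.3291]
orientation: [180.0, 0.0, 3.0]
force: [0.5, 0.3, 0.1]
opening: 0.061
gripper_force: 0.0
clock: 13.03
tool_pos: [0.5448, 0.2078, 0.4796]
orientation: [-179.8, -0.5, 3.1]
force: [0.2, -0.4, -0.0]
opening: 0.0617
gripper_force: 0.0
clock: 13.7
tool_pos: [0.5443, 0.2079, 0.4728]
orientation: [180.0, 0.0, 3.0]
force: [-0.5, 0.7, 0.9]
opening: 0.0616
gripper_force: 0.0
muffs_saddle [(array([241. , 107.5]), 0.81), (array([388.7, 279. ]), 0.16)]
rail_mid [(array([246.8, 125. ]), 0.7), (array([333.3, 158.9]), 0.46)]
hung_muffs_saddle [(array([262.3, 158.4]), 0.92)]
[[246.50623842 106.11114652]
 [259.48991075 157.28504055]]
```

View pics/s6.png

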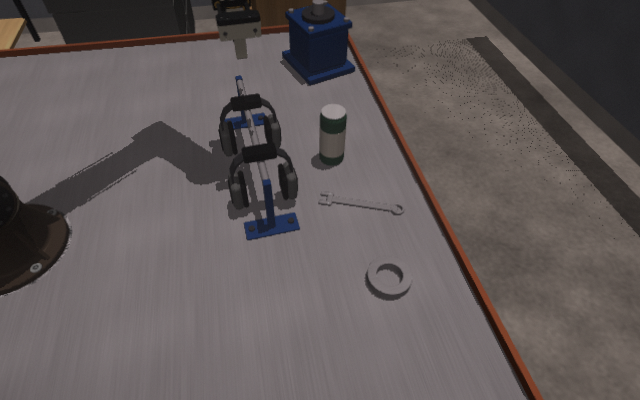

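Both pairs hang square on the rail, with pads at (246,103) and (261,153), and the gripper is clear above. I let them settle briefly, then hand in.

```bash
for i in 1 2; do python3 -m creep '[[[0,0,0,0,0.7],[0,0,0,0,0.7],[0,0,0,0,0.7],[0,0,0,0,0.7],[0,0,0,0,0.7],[0,0,0,0,0.7],[0,0,0,0,0.7],[0,0,0,0,0.7]]]' | head -1; done
python3 -c "
from plant import workorder
print(workorder.close_job())"
```

```text
clock: 14.57
clock: 15.23
the job is handed in; nothing more can be done
None
```

The ear defenders hang squarely on the free half of the rail, set down in contact before release. In the last picture the other pair, can, wrench and bearing ring look undisturbed. I handed the job in at about 15 s, and no verdict was returned.

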